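# Find the guide block that fits the slide gauge

## Task

One of the two square steel guide blocks fits the slide gauge's pin and the other is bored too small. Leave the one that fits lying in the carriage's nest with the carriage slid fully home against its stop, so that the pin is inside its bore, and leave the misfit in the shallow aluminium tray. Do not force a block that will not go on, and leave the bottle, the print pad and the screwdriver where they are.

Things in the scene. Friction and masses are not known exactly. Their poses are not given: they have to be found in the camera images.
- gauge: The slide gauge, fixed to the bench: a red bed 90 x 280 mm and 12 mm high with two steel rails on top (to 21 mm), origin at the centre of its underside, its y axis along the slide. At its +y end stands a red headstock 70 mm wide (x), from y = 105 to 135 mm, 85 mm tall. It carries the gauge pin and, between the rails, the dark carriage.
- gauge_pin: Fixed horizontal steel gauge pin, 16 mm in diameter and 45 mm long, its last 4 mm tapering to 12 mm at the free tip. Origin at its root on the headstock's face, 52 mm above the bench (gauge x = 0, y = 105 mm); it points along the gauge's -y, so its tip is at gauge y = 60 mm.
- carriage (a joint): Carriage position along the slide, m: 0 drawn back, 0.110 fully home at its stop by the headstock; grows along the gauge's +y. About 2 N of friction; stays where left. Starts at 0 to 0.10. With a block in the nest the pin tip meets it at 0.078 to 0.086: a misfit stops there, a fitting one goes on to 0.110. Above about 0.06 the pin obstructs loading.
- nest (a point): Centre of the floor of the nest in the carriage's top, 34 mm above the bench; axes as the gauge's; moves with the carriage (gauge y = -40 mm + joint). Pocket 40 mm wide (x), 52 mm long (y); the side walls flare outwards from 5 mm up to 13 mm above the floor, the two end walls from 4 mm up to 9 mm. A block lies in it with its bore along y.
- grip_post (a point): Grip point on the carriage's black upright grip post, 24 mm wide in the gauge's x, 16 mm in y; the post stands from 34 to 78 mm above the bench and this point is on its axis at 64 mm. It is 58 mm behind (-y of) the nest's centre. Grasp it across x from above to push or pull the carriage.
- block_1: Loose steel guide block, 36 mm wide (its x), 44 mm long (its y), 36 mm high, 100 to 200 g, with a round bore right through along its y, axis 18 mm above its underside. Origin at the centre of its underside. Outwardly the same as the other; one bore is 21 mm, the other 12 mm: which is which is to be seen in the bore, or found by trying it on the pin.
- block_2: The other loose steel guide block, same outside size and origin as block_1; see there.
- tray: Shallow open aluminium tray for the misfit, fixed to the bench, 120 x 120 mm, 22 mm high, walls and floor 4 mm thick. Origin at the centre of its underside. It stands to the left or the right of the gauge.
- case: Grey closed instrument case, fixed, 120 x 110 mm and 40 mm high, on the side where the tray is not. Origin at the centre of its underside. Not part of the job.
- bottle: Loose white bottle, upright, 38 mm in diameter, 120 mm tall, origin at the centre of its underside; it stands between the robot and the gauge. Leave it where it is.
- pad: Loose reddish-brown print pad with a domed top, 54 mm in diameter, 36 mm tall, beyond the gauge; origin at the centre of its underside. Leave it where it is.
- driver: Loose screwdriver lying beyond the gauge, 150 mm long, handle to its -x. Leave it where it is.
Mind the look-alikes: they are no part of the job. What is shaped like the block_1 but yellow is not meant. Leave any blue look-alike of the block_2 alone.

How it is judged:
At the end, for the whole second after the job is handed in: Block_1 (21 mm bore) lies in the nest (4 mm across, 6 mm along, 4 mm in height, bore within 0.12 rad of the pin), carriage past 0.106 m; block_2 (12 mm bore) lies in the tray (within 50 mm of its centre in x and y, origin below 46 mm); both at rest (value of joint carriage above 0.106 m and x of block_1 in the frame of nest between -0.004 and 0.004 m and y of block_1 in the frame of nest between -0.006 and 0.006 m and z of block_1 in the frame of nest between -0.004 and 0.004 m and angle between the y axis of block_1 and the y axis of gauge_pin, either way round below 0.12 rad and x of block_2 in the frame of tray between -0.05 and 0.05 m and y of block_2 in the frame of tray between -0.05 and 0.05 m and height (world z) of block_2 below 0.046 m and linear speed of each of block_1, block_2 below 0.02 m/s); the robot touches nothing.
It fails at once if a block was forced against the gauge pin (over 50 N) (contact force between any of block_2, block_1 and gauge_pin above 50 N).
It fails at once if the bottle was moved over 25 mm or tipped (distance of bottle from where it was at the start of the episode above 0.025 m or angle between bottle's own z axis and vertical above 0.4 rad).
It fails at once if the print pad was moved over 25 mm (distance of pad from where it was at the start of the episode above 0.025 m).
It fails at once if the screwdriver was moved over 25 mm (distance of driver from where it was at the start of the episode above 0.025 m).
It also fails if it takes over 72 s, if anything falls off the work surface, if the arm or the gripper's body presses on something with over 40 N, if the wrist force passes 120 N, or if a joint passes its speed limit or range.

## Robot

A 6-joint arm with a two-finger parallel gripper is mounted at the origin on the work surface. World frame = base frame: x ahead of the robot, y to its left, z up, the work surface at z = 0. Lengths are in m, angles in rad, forces in N, time in s.
With the tool pointing down it reaches from about 0.425 to 0.95 m from the base axis. Payload 3.5 kg.
Tool frame: the origin (TCP) lies midway between the tips of the shut fingers; the grasp point (between the pads) lies 19 mm behind it (arm.grasp_offset is the distance from the TCP to the grasp point, in m); z points along the fingers, y is the line along which they close (so a half turn about z gives the same grasp; the last joint's range is limited). The gripper opens to 85 mm and grips with 20 to 120 N. Pads are 22 mm wide; open, the fingers measure 114 mm over their backs; the gripper's body (76 mm by 85 mm) begins 54 mm behind the grasp point. The pads swing forward as they close: fully open they stand 13 mm farther back than shut.
Start: joints at [1.066, 0.286, 1.577, -0, 1.279, -0.15], TCP at [0.234, 0.633, 0.231] pointing down, gripper open.
Joint ranges: [-2.77, 2.77], [-0.9, 2.22], [0.21, 2.48], [-1.53, 4.67], [0.24, 2.81], [-2.84, 2.84]. Speed limits (rad/s): [2.79, 2.79, 3.14, 3.14, 3.14, 3.14].

## Interface

Orientations are given as a unit quaternion [x, y, z, w].
In Python, from bench import status, eyes, arm gives the robot as it stands.
- The arm moves only by the tool drive_tool, never from a script. Its argument "rows" is a list that holds one entry, the list of rows, each a list of 4 numbers: the shift along the tool's x, y, z as a fraction of full scale, then the turn about the tool's z as a fraction of full scale. A call has 1 to 5 rows; each row is the pose to reach, as a shift and turn from the pose commanded when the call began, along the tool's axes at that moment, turning the shorter way round; what a row does not reach only later rows make up. Full scale, the value 1, is 30 cm for a shift and 180 degrees for a turn. A row lasts 1/12 s, in which the tool goes at most 41.7 mm and 7.16 degrees, less where a joint would pass 70% of its speed; a pose out of reach is approached as far as the arm can. A call with a number of a shift or a turn outside -1 to 1 is refused whole. A call with a gripper value outside its range is refused whole. "fingers" is the opening, from 0 (shut) to 1 (fully open), set as the call begins (left out, the last holds). The fingers move at their own pace and stop on an object; "newtons" is the grip in N (left out, the last holds). Time passes only in rows, so rows that repeat a pose let the fingers close. It gives the time, the measured TCP pose, the force, the opening and the grip force at its end, in the units of the state.
- status.sense(): the state, without advancing time (a new reading comes with each control period).
- eyes.read_camera(name): name is "scene" or "top"; returns the picture (420x560x3 uint8, red, green, blue); there is no depth.
- eyes.camera_model(name): a dict with "fx", "fy", "cx", "cy" (pixels), "k1" (the pictures are not rectified: a ray, as slopes to the right and down, at radius r is drawn at 1 + k1 r^2 times it, then the intrinsics apply), "cam_to_world" (4x4, takes a point from camera to world coordinates). Camera axes: x right, y down, z forward; pixel columns grow to the right and rows downward; lengths in m; the calibration is good to about 2 mm. A picture is of the moment at which its call begins. camera_model takes no time and is no camera call.
- arm.sign_off(): hands the job in; it is judged then, once.
The state is a dict: "time": time; "qpos": joint angles; "joint_velocities": joint speeds; "tau": joint torques, N m; "tool_pos": TCP position; "tcp_rot": TCP orientation; "force": force on the tool from outside, world axes, zero at the start; "moment": the same for the moment, N m; "opening": finger opening in m; "grasp_force": force on a finger pad.
Only numpy, scipy, OpenCV 4.12 (cv2) and the standard library are available. Lean on these libraries where they do the work, as an engineer would, in place of code of your own. Each camera call takes 0.05 s, during which the arm holds its last target. There are 200 camera calls.

## Working session

There is one attempt and no reset: what is moved stays moved. The work goes in short steps, Python scripts to look and compute and a tool call to move; the robot and the scene stay as the last step left them, time stands still between calls to the robot, and variables do not carry over. Pictures are saved under pics/ and viewed, at most 10 in all, crops included, and the job is handed in when it is done.

Besides the shell and the picture viewer there is one more tool, called after ">>>" as name(argument=value, ...), one argument or row to a line, values as JSON. drive_tool: Moves the arm, as the interface text tells. Shift numbers are shares of 30 cm and turn numbers shares of 180 degrees, none past 1 either way. Its arguments: {"type":"object","properties":{"rows":{"type":"array"},"fingers":{"type":"number"},"newtons":{"type":"number"}},"required":["rows"]}

```bash
mkdir -p pics; cat > h.py <<'E'
import numpy as np, cv2
from bench import status, eyes, arm
def snap(n,f,crop=None,s=1):
    im=eyes.read_camera(n)[:,:,::-1].copy(); cv2.imwrite(f'pics/raw_{f}.png',im)
    if crop: x0,y0,x1,y1=crop; im=im[y0:y1,x0:x1]
    cv2.imwrite(f'pics/{f}.png',cv2.resize(im,None,fx=s,fy=s,interpolation=cv2.INTER_CUBIC))
def p2w(n,u,v,z):
    m=eyes.camera_model(n); K=np.array([[m['fx'],0,m['cx']],[0,m['fy'],m['cy']],[0,0,1]])
    d=np.array([(u-m['cx'])/m['fx'],(v-m['cy'])/m['fy']]); s=d.copy()
    for _ in range(20): s=d/(1+m['k1']*(s@s))
    T=np.array(m['cam_to_world']); r=T[:3,:3]@np.array([s[0],s[1],1]); o=T[:3,3]
    return (o+r*(z-o[2])/r[2])[:2]
def w2p(n,p):
    m=eyes.camera_model(n); T=np.array(m['cam_to_world']); c=T[:3,:3].T@(np.array(p)-T[:3,3]); s=c[:2]/c[2]; s=s*(1+m['k1']*(s@s))
    return np.array([s[0]*m['fx']+m['cx'],s[1]*m['fy']+m['cy']])
def go(target,yaw=None):
    """fractions for rows to move to TCP target (world), turn to bring tool y to yaw (mod pi)"""
    from scipy.spatial.transform import Rotation as R
    s=status.sense(); r=R.from_quat(s['tcp_rot']); d=r.inv().apply(np.array(target)-s['tool_pos'])/0.3
    t=None
    if yaw is not None:
        y=r.apply([0,1,0]); a=np.arctan2(y[1],y[0]); dd=(yaw-a+np.pi/2)%np.pi-np.pi/2; t=-dd/np.pi
    print('shift',d.round(4),'turn',t)
E
python3 - <<'E'
from h import *
snap('scene','s0',None,1.4); snap('top','t0',None,1.4)
for n in('scene','top'): print(np.array(eyes.camera_model(n)['cam_to_world']).round(3), eyes.camera_model(n)['fx'])
print(status.sense())
E
```

```text
[[-0.734  0.543 -0.407  0.932]
 [ 0.679  0.578 -0.453  0.353]
 [-0.011 -0.609 -0.793  0.716]
 [ 0.     0.     0.     1.   ]] 390.32168347634934
[[-0.141 -0.97   0.198  0.384]
 [-0.99   0.138 -0.028  0.017]
 [-0.    -0.2   -0.98   1.166]
 [ 0.     0.     0.     1.   ]] 452.34259554111014
{'time': 0.1, 'qpos': array([ 1.06596281e+00,  2.87092057e-01,  1.57802283e+00, -7.37007665e-06,
        1.27860363e+00, -1.50007947e-01]), 'joint_velocities': array([ 9.10628517e-05, -1.98494432e-03, -1.03320105e-03,  1.69717306e-04,
        6.33798460e-04,  4.40123215e-04]), 'tau': array([ 1.18201402e-03, -4.07292223e+01, -2.93702281e+01, -1.90528353e-04,
        3.36498750e-03, -9.87627857e-06]), 'tool_pos': array([0.23420296, 0.63243695, 0.23007972]), 'tcp_rot': array([ 1.76482415e-01,  9.84303219e-01, -1.00759646e-03, -3.38499994e-04]), 'force': array([-0.0928675 , -0.83043114, -0.20036651]), 'moment': array([ 0.00833489, -0.00276111, -0.01096383]), 'grasp_force': 0.0, 'opening': 0.08532645778329107}
```

View pics/s0.png

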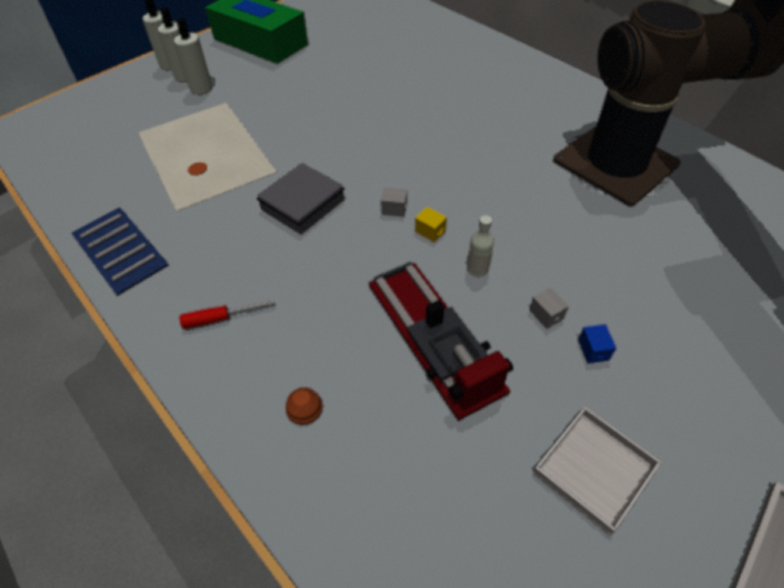

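View pics/t0.png

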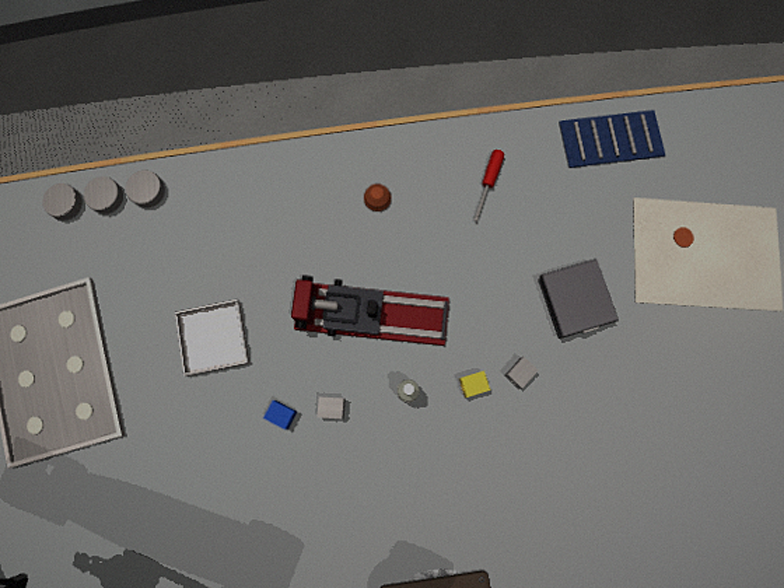

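The scene view shows steel blocks at about (394,201) and (549,307). In the top view they are at (521,372) and (331,407), with the gauge in the middle, the tray on the left (+y) and the bottle between the robot and the gauge. I'll enlarge these areas.

```bash
python3 - <<'E'
from h import *
s=cv2.imread('pics/raw_s0.png'); t=cv2.imread('pics/raw_t0.png')
R=lambda im,x0,y0,x1,y1,f:cv2.resize(im[y0:y1,x0:x1],None,fx=f,fy=f,interpolation=cv2.INTER_CUBIC)
a=np.hstack([R(s,262,125,302,165,10),R(s,372,200,412,240,10)])   # 800x400
cv2.imwrite('pics/blk.png',a)
cv2.imwrite('pics/gau.png',R(t,190,190,390,310,4))
E
```

```text
(no output)
```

View pics/blk.png

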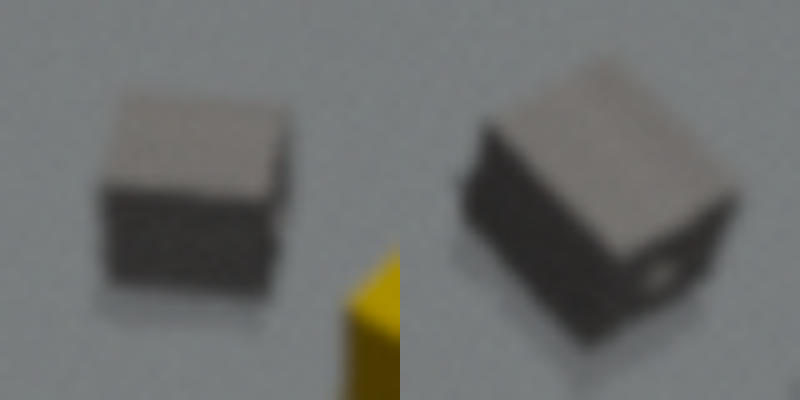

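View pics/gau.png

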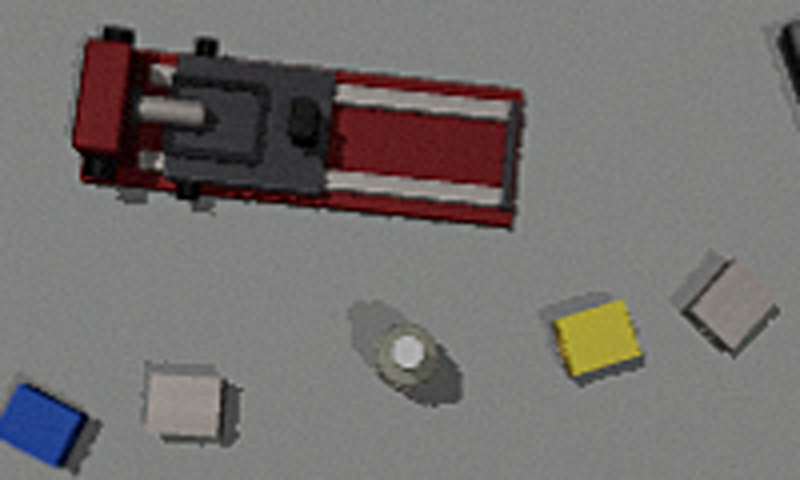

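The left block (raw top view about (236,291)) shows a bore with a spot on its end face in the scene view. The other block's bore is hidden. Next I fit the poses.

```bash
python3 - <<'E'
from h import *
from scipy.optimize import least_squares
c=lambda u,v:(190+(u+.5)/4-.5,190+(v+.5)/4-.5)
pts=[((512,228),(-.045,-.14,.012)),((523,90),(.045,-.14,.012)),((90,40),(.035,.135,.085)),((131,41),(.035,.105,.085)),((120,153),(-.035,.105,.085)),((75,148),(-.035,.135,.085))]
def W(g,p): C,S=np.cos(g[2]),np.sin(g[2]); return np.array([g[0]+C*p[0]-S*p[1],g[1]+S*p[0]+C*p[1],p[2]])
f=lambda g:np.concatenate([w2p('top',W(g,p))-c(*q) for q,p in pts])
r=least_squares(f,[.65,0,0]); g=r.x; print('gauge',g.round(4),r.fun.round(1))
def G(w): C,S=np.cos(g[2]),np.sin(g[2]); d=w-g[:2]; return np.array([C*d[0]+S*d[1],-S*d[0]+C*d[1]])
print('post in gauge',G(p2w('top',*c(303,112),.078)),'pin tip',G(p2w('top',*c(205,114),.056)), 'pin w2p', w2p('top',W(g,(0,.06,.052))))
s=cv2.cvtColor(cv2.imread('pics/raw_s0.png'),cv2.COLOR_BGR2LAB).astype(float);t=cv2.cvtColor(cv2.imread('pics/raw_t0.png'),cv2.COLOR_BGR2LAB).astype(float)
def seg(im,n,u,v,name):
    u,v=int(u),int(v); ref=np.median(im[v-2:v+3,u-2:u+3].reshape(-1,3),0); bg=np.median(im[v-25:v+26,u-25:u+26].reshape(-1,3),0)
    up=cv2.resize(im.astype(np.float32),None,fx=8,fy=8,interpolation=cv2.INTER_CUBIC)
    m=(np.linalg.norm(up-ref,axis=2)<.5*np.linalg.norm(ref-bg)+3).astype(np.uint8)
    m=cv2.morphologyEx(m,cv2.MORPH_OPEN,np.ones((25,25),np.uint8))
    k,l=cv2.connectedComponents(m); m=(l==l[v*8,u*8]).astype(np.uint8)
    ct=max(cv2.findContours(m,0,1)[0],key=len)[:,0]
    w=np.array([p2w(n,(a+.5)/8-.5,(b+.5)/8-.5,.036) for a,b in ct]); q=cv2.minAreaRect((w*1000).astype(np.float32))
    print(name,n,ref,bg,np.round(q[0],1),np.round(q[1],1),round(q[2],1))
seg(t,'top',*c(184,406),'A');seg(t,'top',*c(735,306),'B')
seg(s,'scene',372+21.5,200+15,'A');seg(s,'scene',262+19.5,125+14.5,'B')
# tray + bottle
T0=cv2.imread('pics/raw_t0.png')
print('tray',[p2w('top',u/1.4,v/1.4,.022).round(3) for u,v in((178,312),(239,301),(248,364),(187,375))])
print('bottle',p2w('top',*c(407,352),.12),'case',p2w('top',578/1.4,299/1.4,.04))
np.save('g.npy',g)
E
```

```text
gauge [ 0.5759  0.0435 -0.2478] [ 0.3 -0.2  0.8 -0.  -0.8 -0.8  1.   0.2 -0.1  0.4 -1.1  0.3]
post in gauge [ 0.00396787 -0.00195594] pin tip [-0.00010743  0.06007925] pin w2p [241.06915242 218.35988255]
A top [153. 129. 132.] [137. 127. 129.] [415.7 139.5] [41.8 35. ] 80.3
B top [137. 129. 131.] [136. 128. 129.] [ 426.5 -215.5] [19.5 22.5] 80.0
A scene [123. 129. 130.] [132. 127. 127.] [412.2 135.8] [44.6 37.2] 80.5
B scene [121. 129. 130.] [132. 127. 127.] [ 426.8 -212.9] [36.5 44.8] 39.2
tray [array([0.626, 0.399]), array([0.63 , 0.284]), array([0.512, 0.278]), array([0.508, 0.392])]
bottle [ 0.42502119 -0.00082088] case [ 0.54336993 -0.33190774]
```

```bash
python3 - <<'E'
from h import *
s=cv2.imread('pics/raw_s0.png'); a=cv2.resize(s[195:245,367:417],None,fx=12,fy=12,interpolation=cv2.INTER_CUBIC)
a=cv2.convertScaleAbs(a,alpha=1.7); b=a.copy()
P=np.array([.4122,.1358]);th=np.radians(80.4);d=np.array([np.cos(th),np.sin(th)]);n=np.array([d[1],-d[0]])
def pr(x,y,z): p=w2p('scene',[*(P+n*x+d*y),z]); return ((p-[367,195]+.5)*12)
for D,col in((.021,(0,0,255)),(.012,(0,255,0))):
  cv2.polylines(b,[np.array([pr(D/2*np.cos(k),.022,.018+D/2*np.sin(k)) for k in np.linspace(0,6.28,40)],np.int32)],True,col,1)
cv2.polylines(b,[np.array([pr(x,.022,z) for x,z in((-.018,0),(.018,0),(.018,.036),(-.018,.036))],np.int32)],True,(255,0,0),1)
cv2.imwrite('pics/bore.png',np.hstack([a,b])[150:550,:][:, 200:1000])
o=np.hstack([a[200:500,200:600],b[200:500,200:600]]);cv2.imwrite('pics/bore.png',o)
from h import go
E
```

```text
(no output)
```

View pics/bore.png

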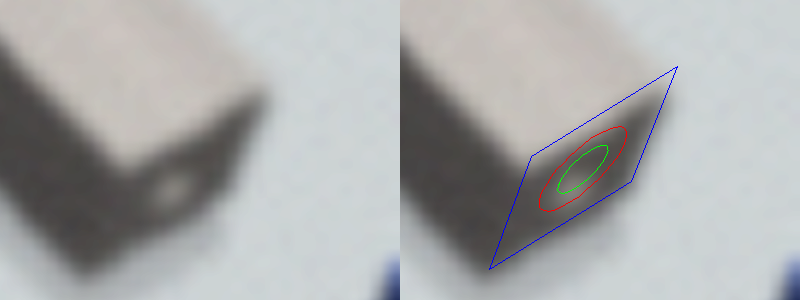

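The picture is inconclusive: the spot in the block's bore is only about 3 px across. I'll settle the bore size once a block is held close to the camera. First I draw the carriage back, which is needed either way.

```bash
cat >> h.py <<'E'
from scipy.spatial.transform import Rotation as R
def W(p):
    g=np.load('g.npy'); C,S=np.cos(g[2]),np.sin(g[2]); return np.array([g[0]+C*p[0]-S*p[1],g[1]+S*p[0]+C*p[1],p[2]])
def plan(target,yaw,start=None,maxd=.19,maxt=34):
    """sequence of 5-row calls to reach TCP target with tool y at yaw (deg, mod 180); returns end state for chaining"""
    if start is None:
        s=status.sense(); y=R.from_quat(s['tcp_rot']).apply([0,1,0]); start=(np.array(s['tool_pos']),np.degrees(np.arctan2(y[1],y[0])))
        print('at',start[0].round(4),round(start[1],1))
    p,a=start; d=np.array(target)-p; dd=(yaw-a+90)%180-90
    n=int(max(1,np.ceil(np.linalg.norm(d)/maxd),np.ceil(abs(dd)/maxt)))
    for k in range(n):
        b=np.radians(a+dd*k/n); y=np.array([np.cos(b),np.sin(b)]); x=np.array([-y[1],y[0]])*-1; x=np.array([-y[1],y[0]]) # z down: x = y x z
        e=d/n/.3; print([round(v,3) for v in (e[:2]@x, e[:2]@y, -e[2], -dd/n/180)])
    return np.array(target),a+dd
E
python3 - <<'E'
from h import *
g=np.load('g.npy'); yaw=np.degrees(g[2]); s=status.sense()
print('tool x check',R.from_quat(s['tcp_rot']).as_matrix().round(3))
p=W((0,-.002,.045)); print('post',p)
st=plan(W((0,-.002,.13)),yaw); st=plan(p,yaw,st)
E
```

```text
tool x check [[-0.938  0.347 -0.001]
 [ 0.347  0.938 -0.002]
 [ 0.    -0.002 -1.   ]]
post [0.57538291 0.0415375  0.045     ]
at [0.2342 0.6324 0.2301] 69.7
[np.float64(-0.438), np.float64(-0.363), np.float64(0.083), np.float64(0.116)]
[np.float64(-0.539), np.float64(-0.182), np.float64(0.083), np.float64(0.116)]
[np.float64(-0.568), np.float64(0.022), np.float64(0.083), np.float64(0.116)]
[np.float64(-0.523), np.float64(0.224), np.float64(0.083), np.float64(0.116)]
[np.float64(0.0), np.float64(0.0), np.float64(0.283), np.float64(-0.0)]
```

>>> drive_tool(
  rows=[
    [[-0.438,-0.363,0.083,0.116],[-0.438,-0.363,0.083,0.116],[-0.438,-0.363,0.083,0.116],[-0.438,-0.363,0.083,0.116],[-0.438,-0.363,0.083,0.116]],
  ],
  fingers=1,
)

```text
time: 0.52
tool_pos: [0.3214, 0.4801, 0.204]
tcp_rot: [0.354, 0.935, -0.003, 0.0]
force: [-0.2, 0.6, -1.3]
opening: 0.0855
grasp_force: 0.0
```

>>> drive_tool(
  rows=[
    [[-0.539,-0.182,0.083,0.116],[-0.539,-0.182,0.083,0.116],[-0.539,-0.182,0.083,0.116],[-0.539,-0.182,0.083,0.116],[-0.539,-0.182,0.083,0.116]],
  ],
)

```text
time: 0.93
tool_pos: [0.4072, 0.3331, 0.18]
tcp_rot: [0.518, 0.856, -0.002, 0.0]
force: [-0.1, 0.2, -1.0]
opening: 0.0857
grasp_force: 0.0
```

>>> drive_tool(
  rows=[
    [[-0.568,0.022,0.083,0.116],[-0.568,0.022,0.083,0.116],[-0.568,0.022,0.083,0.116],[-0.568,0.022,0.083,0.116],[-0.568,0.022,0.083,0.116]],
  ],
)

```text
time: 1.35
tool_pos: [0.4931, 0.1859, 0.1557]
tcp_rot: [0.664, 0.748, -0.001, 0.001]
force: [0.5, 0.4, 1.1]
opening: 0.0856
grasp_force: 0.0
```

>>> drive_tool(
  rows=[
    [[-0.523,0.224,0.083,0.116],[-0.523,0.224,0.083,0.116],[-0.523,0.224,0.083,0.116],[-0.523,0.224,0.083,0.116],[-0.523,0.224,0.083,0.116]],
  ],
)

```text
time: 1.77
tool_pos: [0.5793, 0.0385, 0.131]
tcp_rot: [0.788, 0.615, -0.0, 0.001]
force: [-0.6, 0.2, 0.2]
opening: 0.0854
grasp_force: 0.0
```

```bash
python3 - <<'E'
from h import *
g=np.load('g.npy'); yaw=np.degrees(g[2])
plan(W((0,-.002,.13)),yaw);plan(W((0,-.002,.045)),yaw)
E
```

```text
at [0.5793 0.0385 0.131 ] -14.1
[np.float64(0.007), np.float64(-0.015), np.float64(0.003), np.float64(0.001)]
at [0.5793 0.0385 0.131 ] -14.1
[np.float64(0.007), np.float64(-0.015), np.float64(0.287), np.float64(0.001)]
```

>>> drive_tool(
  rows=[
    [[0.007,-0.008,0.14,0],[0.007,-0.008,0.26,0],[0.007,-0.008,0.287,0],[0.007,-0.008,0.287,0]],
  ],
)

```text
time: 2.1
tool_pos: [0.5718, 0.0466, 0.0419]
tcp_rot: [0.787, 0.617, -0.003, -0.003]
force: [0.4, 0.4, -0.3]
opening: 0.085
grasp_force: 0.0
```

>>> drive_tool(
  rows=[
    [[0,0,0,0],[0,0,0,0],[0,0,0,0],[0,0,0,0],[0,0,0,0]],
  ],
  fingers=0,
  newtons=20,
)

```text
time: 2.52
tool_pos: [0.5762, 0.0453, 0.0473]
tcp_rot: [0.787, 0.617, 0.001, 0.001]
force: [-0.1, -0.1, -0.3]
opening: 0.0254
grasp_force: 0.0
```

>>> drive_tool(
  rows=[
    [[0,0,0,0],[0,0,0,0],[0,0,0,0],[0,0,0,0]],
  ],
)

```text
time: 2.85
tool_pos: [0.5763, 0.0453, 0.0473]
tcp_rot: [0.787, 0.617, 0.001, 0.001]
force: [-1.5, 0.6, 6.6]
opening: 0.0237
grasp_force: 23.7
```

>>> drive_tool(
  rows=[
    [[-0.05,0,0,0],[-0.1,0,0,0],[-0.15,0,0,0],[-0.19,0,0,0],[-0.19,0,0,0]],
  ],
)

```text
time: 3.27
tool_pos: [0.5618, -0.0119, 0.0473]
tcp_rot: [0.788, 0.616, -0.0, 0.001]
force: [-2.9, -1.3, 8.1]
opening: 0.0236
grasp_force: 23.8
```

>>> drive_tool(
  rows=[
    [[0,0,0,0],[0,0,0,0],[0,0,0,0],[0,0,-0.05,0],[0,0,-0.1,0]],
  ],
  fingers=1,
)

```text
time: 3.68
tool_pos: [0.5602, -0.0096, 0.0742]
tcp_rot: [0.787, 0.617, -0.001, -0.001]
force: [0.6, 0.4, -0.1]
opening: 0.082
grasp_force: 0.0
```

>>> drive_tool(
  rows=[
    [[0,0,-0.1,0],[0,0,-0.2,0],[0,0,-0.3,0],[0,0,-0.3,0]],
  ],
)

```text
time: 4.02
tool_pos: [0.5655, -0.0105, 0.1728]
tcp_rot: [0.787, 0.617, 0.004, 0.005]
force: [0.8, 0.2, 1.4]
opening: 0.0853
grasp_force: 0.0
```

```bash
python3 - <<'E'
from h import *
A=np.array([.414,.1375]); st=plan([*A,.15],-9.6); st=plan([*A,.014],-9.6,st)
E
```

```text
at [ 0.5655 -0.0105  0.1728] -13.8
[np.float64(0.179), np.float64(-0.304), np.float64(0.038), np.float64(-0.012)]
[np.float64(0.19), np.float64(-0.297), np.float64(0.038), np.float64(-0.012)]
[np.float64(0.0), np.float64(0.0), np.float64(0.453), np.float64(-0.0)]
```

>>> drive_tool(
  rows=[
    [[0.179,-0.304,0.038,-0.012],[0.179,-0.304,0.038,-0.012],[0.179,-0.304,0.038,-0.012],[0.179,-0.304,0.038,-0.012]],
  ],
)

```text
time: 4.35
tool_pos: [0.4816, 0.0667, 0.1518]
tcp_rot: [0.774, 0.633, -0.002, -0.002]
force: [0.5, 0.1, -0.5]
opening: 0.0856
grasp_force: 0.0
```

>>> drive_tool(
  rows=[
    [[0.19,-0.297,0.038,-0.012],[0.19,-0.297,0.038,-0.012],[0.19,-0.297,0.038,-0.012],[0.19,-0.297,0.038,-0.012],[0.19,-0.297,0.038,-0.012]],
  ],
)

```text
time: 4.77
tool_pos: [0.4097, 0.1382, 0.1424]
tcp_rot: [0.763, 0.647, -0.0, 0.0]
force: [0.4, 0.1, 0.8]
opening: 0.0857
grasp_force: 0.0
```

```bash
python3 - <<'E'
from h import *
A=np.array([.414,.1375]); st=plan([*A,.014],-9.6)
E
```

```text
at [0.4097 0.1382 0.1424] -9.4
[np.float64(-0.0), np.float64(0.014), np.float64(0.428), np.float64(0.001)]
```

>>> drive_tool(
  rows=[
    [[0,0.014,0.13,0],[0,0.014,0.26,0],[0,0.014,0.36,0],[0,0.014,0.428,0],[0,0.014,0.428,0]],
  ],
)

```text
time: 5.18
tool_pos: [0.4117, 0.1357, 0.0102]
tcp_rot: [0.764, 0.645, -0.004, -0.002]
force: [-1.0, 0.5, -0.4]
opening: 0.0857
grasp_force: 0.0
```

>>> drive_tool(
  rows=[
    [[0,0,0,0],[0,0,0,0],[0,0,0,0],[0,0,0,0],[0,0,0,0]],
  ],
  fingers=0,
  newtons=50,
)

```text
time: 5.6
tool_pos: [0.4162, 0.1371, 0.0164]
tcp_rot: [0.763, 0.646, 0.002, 0.001]
force: [-0.6, -0.5, 4.0]
opening: 0.0351
grasp_force: 52.2
```

>>> drive_tool(
  rows=[
    [[0,0,0,0],[0,0,0,0],[0,0,0,0],[0,0,0,0]],
  ],
)

```text
time: 5.93
tool_pos: [0.4162, 0.1371, 0.0164]
tcp_rot: [0.763, 0.646, 0.002, 0.001]
force: [-1.1, -0.3, 6.6]
opening: 0.0347
grasp_force: 52.4
```

```bash
python3 - <<'E'
from h import *
# show pose: block at z~.42, bore towards scene camera
P=np.array([.50,.20]); c=np.array([.932,.353])-P; b=np.degrees(np.arctan2(c[1],c[0])); print('bore dir',b,'tool y',b-90)
s=status.sense(); print(s['tool_pos'])
st=plan([.45,.15,.20],-9.6); plan([*P,.42],b-90,st); 
E
```

```text
bore dir 19.502448506662212 tool y -70.4975514933378
[0.41620605 0.13714223 0.01637332]
at [0.4162 0.1371 0.0164] -9.5
[np.float64(0.061), np.float64(0.104), np.float64(-0.612), np.float64(0.0)]
[np.float64(0.096), np.float64(0.068), np.float64(-0.367), np.float64(0.169)]
[np.float64(0.117), np.float64(0.01), np.float64(-0.367), np.float64(0.169)]
```

>>> drive_tool(
  rows=[
    [[0.06,0.1,-0.1,0],[0.06,0.1,-0.23,0],[0.06,0.1,-0.36,0],[0.06,0.1,-0.49,0],[0.06,0.1,-0.61,0]],
  ],
)

```text
time: 6.35
tool_pos: [0.4465, 0.1499, 0.1995]
tcp_rot: [0.763, 0.646, 0.0, 0.0]
force: [0.3, 0.7, -2.0]
opening: 0.0347
grasp_force: 51.4
```

>>> drive_tool(
  rows=[
    [[0.1,0.07,-0.37,0.17],[0.1,0.07,-0.37,0.17],[0.1,0.07,-0.37,0.17],[0.1,0.07,-0.37,0.17],[0.1,0.07,-0.37,0.17]],
  ],
)

```text
time: 6.77
tool_pos: [0.4736, 0.1765, 0.3118]
tcp_rot: [0.908, 0.42, 0.003, 0.001]
force: [-0.5, -0.2, -2.5]
opening: 0.035
grasp_force: 51.5
```

>>> drive_tool(
  rows=[
    [[0.12,0.01,-0.37,0.17],[0.12,0.01,-0.37,0.17],[0.12,0.01,-0.37,0.17],[0.12,0.01,-0.37,0.17],[0.12,0.01,-0.37,0.17]],
  ],
)

```text
time: 7.18
tool_pos: [0.4986, 0.202, 0.4225]
tcp_rot: [0.986, 0.165, 0.003, -0.0]
force: [0.2, -0.7, -2.1]
opening: 0.0349
grasp_force: 51.5
```

```bash
python3 - <<'E'
from h import *
p=status.sense()['tool_pos']; print(p); u,v=w2p('scene',p); print(u,v)
u,v=int(u),int(v); snap('scene','held',(u-40,v-40,u+40,v+30),8)
E
```

```text
[0.49860723 0.20200808 0.42247299]
458.1196406933485 95.6183743361581
```

View pics/held.png

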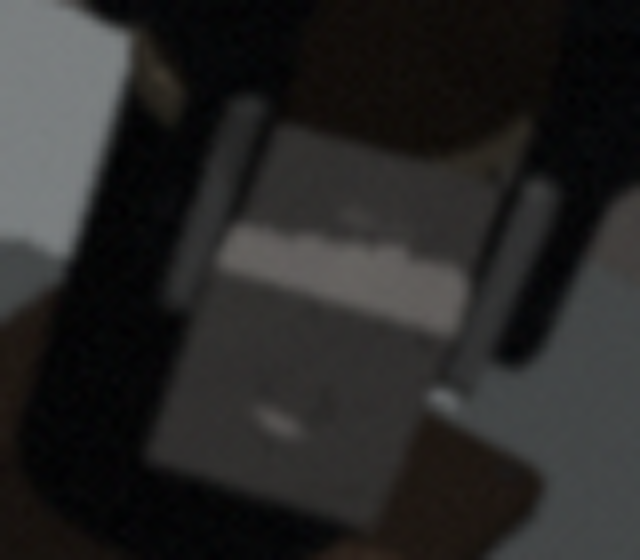

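The bright sliver near (278,420) lies below the face centre, so the bore outline itself needs a contrast stretch.

```bash
python3 - <<'E'
from h import *
ims=[cv2.imread('pics/raw_held.png').astype(np.float32)]+[eyes.read_camera('scene')[:,:,::-1].astype(np.float32) for _ in range(12)]
im=np.mean(ims,0)[85:130,432:482]
a=cv2.resize(im,None,fx=12,fy=12,interpolation=cv2.INTER_CUBIC)
cv2.imwrite('pics/held2.png',np.clip((a-25)*5,0,255))
E
```

```text
[ WARN:0@12.110] global loadsave.cpp:1063 imwrite_ Unsupported depth image for selected encoder is fallbacked to CV_8U.
```

View pics/held2.png

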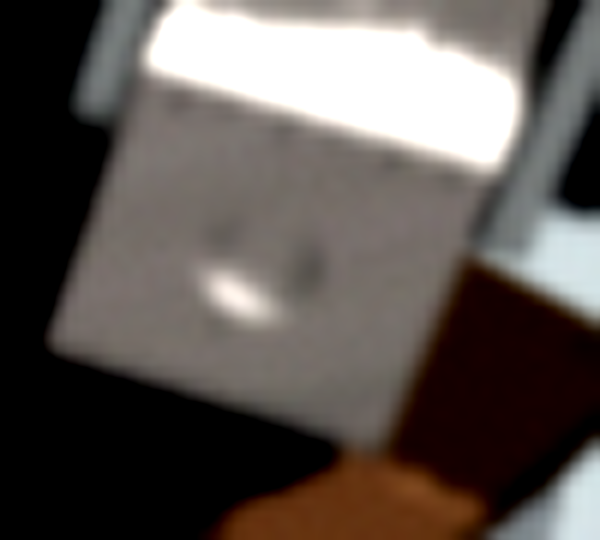

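The bore spans about 125 px of the roughly 350 px face width, which is about 12 to 13 mm. This block is the misfit and goes to the tray; the other one goes in the nest.

```bash
python3 - <<'E'
from h import *
st=plan([.569,.338,.10],-5); st=plan([.569,.338,.025],-5,st)
E
```

```text
at [0.498  0.2015 0.4194] -70.7
[np.float64(0.187), np.float64(-0.176), np.float64(0.532), np.float64(-0.183)]
[np.float64(0.252), np.float64(-0.046), np.float64(0.532), np.float64(-0.183)]
[np.float64(0.0), np.float64(0.0), np.float64(0.25), np.float64(0.0)]
```

>>> drive_tool(
  rows=[
    [[0.187,-0.176,0.532,-0.183],[0.187,-0.176,0.532,-0.183],[0.187,-0.176,0.532,-0.183],[0.187,-0.176,0.532,-0.183],[0.187,-0.176,0.532,-0.183]],
  ],
)

```text
time: 8.25
tool_pos: [0.5308, 0.2705, 0.2513]
tcp_rot: [0.897, 0.443, -0.006, -0.001]
force: [-0.8, -0.8, -2.3]
opening: 0.0347
grasp_force: 51.3
```

>>> drive_tool(
  rows=[
    [[0.252,-0.046,0.532,-0.183],[0.252,-0.046,0.532,-0.183],[0.252,-0.046,0.532,-0.183],[0.252,-0.046,0.532,-0.183],[0.252,-0.046,0.532,-0.183]],
  ],
)

```text
time: 8.67
tool_pos: [0.5655, 0.3381, 0.0916]
tcp_rot: [0.734, 0.679, -0.005, -0.002]
force: [-2.5, -0.9, -2.6]
opening: 0.0348
grasp_force: 51.3
```

>>> drive_tool(
  rows=[
    [[0,0,0.06,0],[0,0,0.12,0],[0,0,0.17,0],[0,0,0.2,0],[0,0,0.2,0]],
  ],
)

```text
time: 9.08
tool_pos: [0.5673, 0.3373, 0.0373]
tcp_rot: [0.736, 0.676, -0.002, -0.001]
force: [-0.2, -0.0, -2.8]
opening: 0.035
grasp_force: 51.4
```

```bash
python3 - <<'E'
from h import *
st=plan([.569,.338,.022],-5)
E
```

```text
at [0.5673 0.3373 0.0373] -4.9
[np.float64(0.003), np.float64(0.006), np.float64(0.051), np.float64(0.001)]
```

>>> drive_tool(
  rows=[
    [[0,0,0.03,0],[0,0,0.05,0],[0,0,0.05,0],[0,0,0.05,0]],
  ],
)

```text
time: 9.42
tool_pos: [0.569, 0.338, 0.0254]
tcp_rot: [0.736, 0.677, 0.0, 0.0]
force: [0.6, 0.8, -1.9]
opening: 0.035
grasp_force: 51.4
```

>>> drive_tool(
  rows=[
    [[0,0,0,0],[0,0,0,0],[0,0,0,0],[0,0,-0.03,0],[0,0,-0.1,0]],
  ],
  fingers=0.62,
)

```text
time: 9.83
tool_pos: [0.5669, 0.3372, 0.053]
tcp_rot: [0.736, 0.677, -0.003, -0.001]
force: [-0.3, 0.2, -0.7]
opening: 0.0532
grasp_force: 0.0
```

>>> drive_tool(
  rows=[
    [[0,0,-0.12,0],[0,0,-0.24,0],[0,0,-0.36,0],[0,0,-0.45,0],[0,0,-0.45,0]],
  ],
  fingers=1,
)

```text
time: 10.25
tool_pos: [0.5729, 0.3398, 0.2008]
tcp_rot: [0.736, 0.677, 0.008, 0.003]
force: [0.2, -0.0, 1.7]
opening: 0.0851
grasp_force: 0.0
```

```bash
python3 - <<'E'
from h import *
B=[.4285,-.211]
st=plan([*B,.15],39.2)
E
```

```text
at [0.5729 0.3398 0.2008] -4.8
[np.float64(-0.468), np.float64(-0.081), np.float64(0.042), np.float64(-0.061)]
[np.float64(-0.443), np.float64(-0.169), np.float64(0.042), np.float64(-0.061)]
[np.float64(-0.403), np.float64(-0.251), np.float64(0.042), np.float64(-0.061)]
[np.float64(-0.348), np.float64(-0.323), np.float64(0.042), np.float64(-0.061)]
```

>>> drive_tool(
  rows=[
    [[-0.468,-0.081,0.042,-0.061],[-0.468,-0.081,0.042,-0.061],[-0.468,-0.081,0.042,-0.061],[-0.468,-0.081,0.042,-0.061],[-0.468,-0.081,0.042,-0.061]],
  ],
)

```text
time: 10.67
tool_pos: [0.5317, 0.1971, 0.1774]
tcp_rot: [0.67, 0.743, -0.001, -0.0]
force: [0.0, 0.9, 0.3]
opening: 0.0857
grasp_force: 0.0
```

>>> drive_tool(
  rows=[
    [[-0.443,-0.169,0.042,-0.061],[-0.443,-0.169,0.042,-0.061],[-0.443,-0.169,0.042,-0.061],[-0.443,-0.169,0.042,-0.061],[-0.443,-0.169,0.042,-0.061]],
  ],
)

```text
time: 11.08
tool_pos: [0.4961, 0.0603, 0.1651]
tcp_rot: [0.596, 0.803, -0.0, 0.0]
force: [0.3, -0.9, -0.7]
opening: 0.085
grasp_force: 0.0
```

>>> drive_tool(
  rows=[
    [[-0.403,-0.251,0.042,-0.061],[-0.403,-0.251,0.042,-0.061],[-0.403,-0.251,0.042,-0.061],[-0.403,-0.251,0.042,-0.061],[-0.403,-0.251,0.042,-0.061]],
  ],
)

```text
time: 11.5
tool_pos: [0.4604, -0.0775, 0.1528]
tcp_rot: [0.516, 0.857, -0.0, 0.001]
force: [0.2, 0.7, 0.7]
opening: 0.0854
grasp_force: 0.0
```

```bash
python3 - <<'E'
from h import *
st=plan([.4285,-.211,.15],39.2)
im=np.mean([eyes.read_camera('top')[:,:,::-1].astype(np.float32) for _ in range(6)],0).astype(np.uint8); cv2.imwrite('pics/raw_t1.png',im)
r=lambda x0,y0,x1,y1,f:cv2.resize(im[y0:y1,x0:x1],None,fx=f,fy=f,interpolation=cv2.INTER_CUBIC)
a=r(340,240,400,300,6); b=r(200,190,340,250,5.7)
o=np.zeros((342+360,798,3),np.uint8); o[:342]=b[:342,:798]; o[342:702,:360]=a; o[342:702,400:760]=r(120,205,190,275,360/70)[:360,:360]; cv2.imwrite('pics/t1.png',cv2.resize(o,None,fx=.84,fy=.84))
print(w2p('top',[.4285,-.211,.036]))
E
```

```text
at [ 0.4604 -0.0775  0.1528] 27.9
[np.float64(-0.344), np.float64(-0.302), np.float64(0.009), np.float64(-0.063)]
[374.16496477 265.42669824]
```

View pics/t1.png

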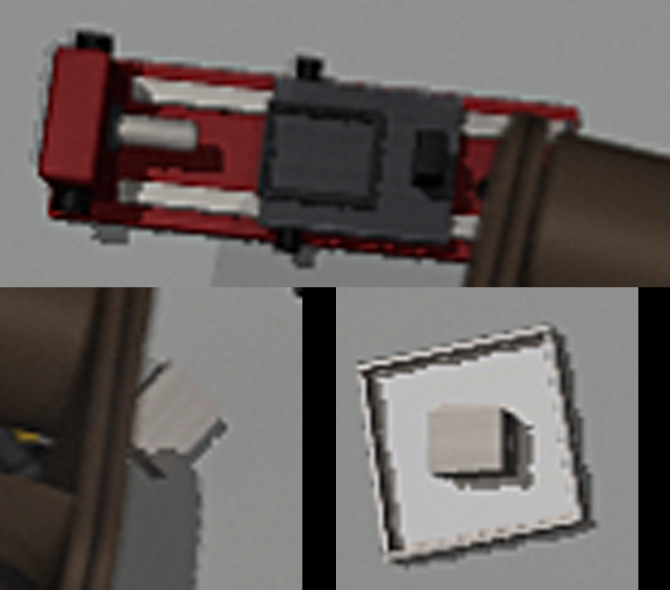

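>>> drive_tool(
  rows=[
    [[-0.344,-0.302,0.009,-0.063],[-0.344,-0.302,0.009,-0.063],[-0.344,-0.302,0.009,-0.063],[-0.344,-0.302,0.009,-0.063],[-0.344,-0.302,0.009,-0.063]],
  ],
)

```text
time: 12.22
tool_pos: [0.4291, -0.2112, 0.1502]
tcp_rot: [0.428, 0.904, -0.0, 0.001]
force: [0.6, 0.1, 0.1]
opening: 0.0856
grasp_force: 0.0
```

```bash
python3 - <<'E'
from h import *
g=np.load('g.npy')
def G(w): C,S=np.cos(g[2]),np.sin(g[2]); d=np.array(w)[:2]-g[:2]; return np.array([C*d[0]+S*d[1],-S*d[0]+C*d[1]]).round(4)
k=4.788
for n,u,v,z in(('nestc',322,155,.043),('post',432,156,.078),('pinmid',160,133,.060)): print(n,G(p2w('top',200+u/k,190+v/k,z)))
print('post grasps',G([.5763,.0453]),G([.5618,-.0119]))
print('B top',p2w('top',373.6,266.3,.036))
st=plan([.4275,-.210,.014],39.2)
E
```

```text
nestc [-0.0017 -0.0058]
post [-0.0018 -0.0636]
pinmid [-0.0019  0.0782]
post grasps [-0.      0.0019] [-0.0001 -0.0571]
B top [ 0.42656739 -0.20921781]
at [ 0.4291 -0.2112  0.1502] 39.3
[np.float64(0.006), np.float64(-0.002), np.float64(0.454), np.float64(0.0)]
```

>>> drive_tool(
  rows=[
    [[0.006,0,0.13,0],[0.006,0,0.26,0],[0.006,0,0.38,0],[0.006,0,0.45,0],[0.006,0,0.45,0]],
  ],
)

```text
time: 12.63
tool_pos: [0.4247, -0.203, 0.0098]
tcp_rot: [0.426, 0.905, 0.001, -0.006]
force: [-0.3, 0.8, -0.3]
opening: 0.0852
grasp_force: 0.0
```

>>> drive_tool(
  rows=[
    [[0,0,0,0],[0,0,0,0],[0,0,0,0],[0,0,0,0],[0,0,0,0]],
  ],
  fingers=0,
)

```text
time: 13.05
tool_pos: [0.4295, -0.2085, 0.017]
tcp_rot: [0.427, 0.904, -0.001, 0.002]
force: [-0.5, 1.5, 4.7]
opening: 0.0347
grasp_force: 52.0
```

>>> drive_tool(
  rows=[
    [[0,0,0,0],[0,0,0,0],[0,0,0,0]],
  ],
)

```text
time: 13.3
tool_pos: [0.4295, -0.2085, 0.017]
tcp_rot: [0.427, 0.904, -0.0, 0.002]
force: [-0.2, 0.5, 6.4]
opening: 0.0349
grasp_force: 52.1
```

>>> drive_tool(
  rows=[
    [[0,0,-0.1,0],[0,0,-0.23,0],[0,0,-0.36,0],[0,0,-0.49,0],[0,0,-0.55,0]],
  ],
)

```text
time: 13.72
tool_pos: [0.4297, -0.2087, 0.1859]
tcp_rot: [0.427, 0.904, -0.001, 0.005]
force: [0.4, -0.6, -0.6]
opening: 0.0345
grasp_force: 51.3
```

```bash
python3 - <<'E'
from h import *
g=np.load('g.npy'); yaw=np.degrees(g[2])
st=plan(W((0,-.006,.14)),yaw); st=plan(W((0,-.006,.06)),yaw,st)
E
```

```text
at [ 0.4297 -0.2087  0.1859] 39.4
[np.float64(0.164), np.float64(0.447), np.float64(0.076), np.float64(0.149)]
[np.float64(0.348), np.float64(0.325), np.float64(0.076), np.float64(0.149)]
[np.float64(0.0), np.float64(0.0), np.float64(0.267), np.float64(-0.0)]
```

>>> drive_tool(
  rows=[
    [[0.164,0.447,0.076,0.149],[0.164,0.447,0.076,0.149],[0.164,0.447,0.076,0.149],[0.164,0.447,0.076,0.149],[0.164,0.447,0.076,0.149]],
  ],
)

```text
time: 14.13
tool_pos: [0.5009, -0.0799, 0.1562]
tcp_rot: [0.626, 0.78, 0.001, -0.001]
force: [0.2, -0.9, -1.7]
opening: 0.035
grasp_force: 51.2
```

>>> drive_tool(
  rows=[
    [[0.348,0.325,0.076,0.149],[0.348,0.325,0.076,0.149],[0.348,0.325,0.076,0.149],[0.348,0.325,0.076,0.149],[0.348,0.325,0.076,0.149]],
  ],
)

```text
time: 14.55
tool_pos: [0.5735, 0.0433, 0.1333]
tcp_rot: [0.789, 0.614, 0.001, -0.001]
force: [-1.5, -0.1, -1.5]
opening: 0.0348
grasp_force: 51.2
```

>>> drive_tool(
  rows=[
    [[0,0,0,0],[0,0,0,0]],
  ],
)

```text
time: 14.72
tool_pos: [0.572, 0.0389, 0.134]
tcp_rot: [0.789, 0.615, -0.0, -0.0]
force: [-0.7, -0.2, -2.2]
opening: 0.0349
grasp_force: 51.2
```

```bash
python3 - <<'E'
from h import *
g=np.load('g.npy'); yaw=np.degrees(g[2])
p=W((0,-.006,.08)); st=plan(p,yaw); plan(W((0,-.006,.053)),yaw,st)
p=W((0,-.006,.15)); ims=[eyes.read_camera('scene')[:,:,::-1].astype(np.float32) for _ in range(6)]
u,v=w2p('scene',p).astype(int); im=np.mean(ims,0)[v-20:v+60,u-50:u+50]
cv2.imwrite('pics/over.png',np.clip(cv2.resize(im,None,fx=7,fy=7,interpolation=cv2.INTER_CUBIC)*1.8,0,255).astype(np.uint8))
E
```

```text
at [0.572  0.0389 0.134 ] -14.1
[np.float64(-0.002), np.float64(0.009), np.float64(0.18), np.float64(0.0)]
[np.float64(0.0), np.float64(0.0), np.float64(0.09), np.float64(-0.0)]
```

View pics/over.png

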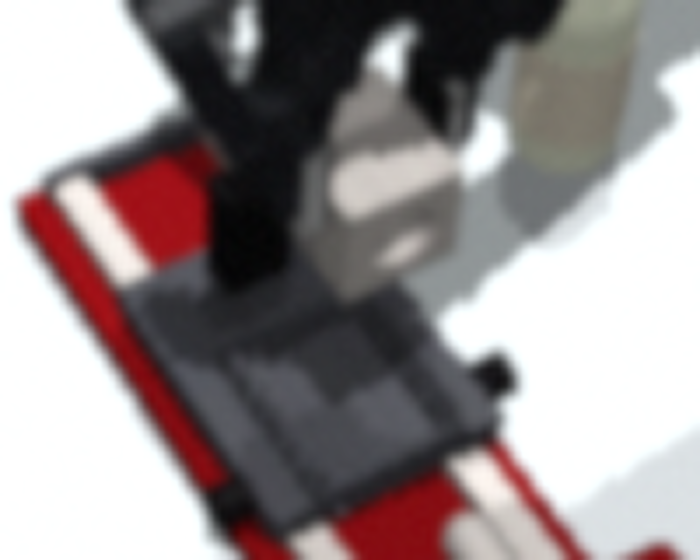

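The block is held level over the nest, and the bright patch in its bore at about (405,245) is clearly larger than on the other block. I'll lower it gently and watch the force.

>>> drive_tool(
  rows=[
    [[-0.002,0.009,0.06,0],[-0.002,0.009,0.12,0],[-0.002,0.009,0.18,0],[-0.002,0.009,0.2,0],[-0.002,0.009,0.2,0]],
  ],
)

```text
time: 15.43
tool_pos: [0.5733, 0.0375, 0.0721]
tcp_rot: [0.789, 0.614, -0.002, -0.002]
force: [0.2, -0.0, -2.1]
opening: 0.035
grasp_force: 51.2
```

>>> drive_tool(
  rows=[
    [[0,0,0.02,0],[0,0,0.035,0],[0,0,0.05,0],[0,0,0.05,0],[0,0,0.05,0]],
  ],
)

```text
time: 15.85
tool_pos: [0.575, 0.0378, 0.0592]
tcp_rot: [0.789, 0.614, 0.0, 0.0]
force: [0.2, 0.2, -2.1]
opening: 0.035
grasp_force: 51.2
```

>>> drive_tool(
  rows=[
    [[0,0,0.005,0],[0,0,0.01,0],[0,0,0.01,0]],
  ],
)

```text
time: 16.1
tool_pos: [0.5749, 0.0378, 0.0561]
tcp_rot: [0.789, 0.614, -0.0, -0.0]
force: [-0.6, -0.0, -2.3]
opening: 0.035
grasp_force: 51.2
```

>>> drive_tool(
  rows=[
    [[0,0,0.004,0],[0,0,0.009,0],[0,0,0.012,0],[0,0,0.012,0]],
  ],
)

```text
time: 16.43
tool_pos: [0.5747, 0.0378, 0.0522]
tcp_rot: [0.789, 0.614, -0.0, -0.0]
force: [0.3, 0.3, -2.3]
opening: 0.0349
grasp_force: 51.2
```

>>> drive_tool(
  rows=[
    [[0,0,0,0],[0,0,0,0],[0,0,0,0],[0,0,0,0]],
  ],
  fingers=0.62,
)

```text
time: 16.77
tool_pos: [0.5753, 0.0377, 0.053]
tcp_rot: [0.789, 0.614, 0.0, 0.0]
force: [-0.5, -1.1, -0.5]
opening: 0.053
grasp_force: 0.0
```

>>> drive_tool(
  rows=[
    [[0,0,-0.06,0],[0,0,-0.14,0],[0,0,-0.22,0],[0,0,-0.25,0],[0,0,-0.25,0]],
  ],
  fingers=0.7,
)

```text
time: 17.18
tool_pos: [0.5772, 0.0375, 0.1309]
tcp_rot: [0.789, 0.614, 0.002, 0.002]
force: [0.3, 0.3, 0.7]
opening: 0.0601
grasp_force: 0.0
```

```bash
python3 - <<'E'
from h import *
g=np.load('g.npy'); yaw=np.degrees(g[2])
st=plan(W((0,-.0625,.127)),yaw); plan(W((0,-.0625,.047)),yaw,st)
E
```

```text
at [0.5772 0.0375 0.1309] -14.2
[np.float64(-0.19), np.float64(-0.009), np.float64(0.013), np.float64(-0.0)]
[np.float64(0.0), np.float64(0.0), np.float64(0.267), np.float64(-0.0)]
```

>>> drive_tool(
  rows=[
    [[-0.1,-0.007,0.01,0],[-0.19,-0.007,0.01,0],[-0.19,-0.007,0.01,0],[-0.19,-0.007,0.01,0]],
  ],
)

```text
time: 17.52
tool_pos: [0.5578, -0.0177, 0.1228]
tcp_rot: [0.79, 0.613, -0.001, -0.001]
force: [-0.3, 0.8, -0.1]
opening: 0.0596
grasp_force: 0.0
```

>>> drive_tool(
  rows=[
    [[0,0,0.09,0],[0,0,0.18,0],[0,0,0.25,0],[0,0,0.265,0],[0,0,0.265,0]],
  ],
)

```text
time: 17.93
tool_pos: [0.557, -0.0159, 0.0424]
tcp_rot: [0.789, 0.614, -0.002, -0.002]
force: [-0.5, 0.3, 0.7]
opening: 0.0599
grasp_force: 0.0
```

>>> drive_tool(
  rows=[
    [[0,0,0,0],[0,0,0,0],[0,0,0,0],[0,0,0,0],[0,0,0,0]],
  ],
  fingers=0,
  newtons=30,
)

```text
time: 18.35
tool_pos: [0.5605, -0.0171, 0.0469]
tcp_rot: [0.789, 0.614, 0.001, 0.001]
force: [1.2, 1.2, 3.3]
opening: 0.0235
grasp_force: 32.5
```

```bash
python3 - <<'E'
from h import *
st=plan(W((0,-.0625,.047)),-14.2)
im=np.mean([eyes.read_camera('scene')[:,:,::-1].astype(np.float32) for _ in range(6)],0)
u,v=w2p('scene',W((0,0,.07))).astype(int); im=im[v-35:v+45,u-50:u+50]
cv2.imwrite('pics/nest.png',np.clip(cv2.resize(im,None,fx=7,fy=7,interpolation=cv2.INTER_CUBIC)*1.8,0,255).astype(np.uint8))
E
```

```text
at [ 0.5605 -0.0171  0.0469] -14.2
[np.float64(0.0), np.float64(0.0), np.float64(-0.0), np.float64(-0.0)]
```

View pics/nest.png

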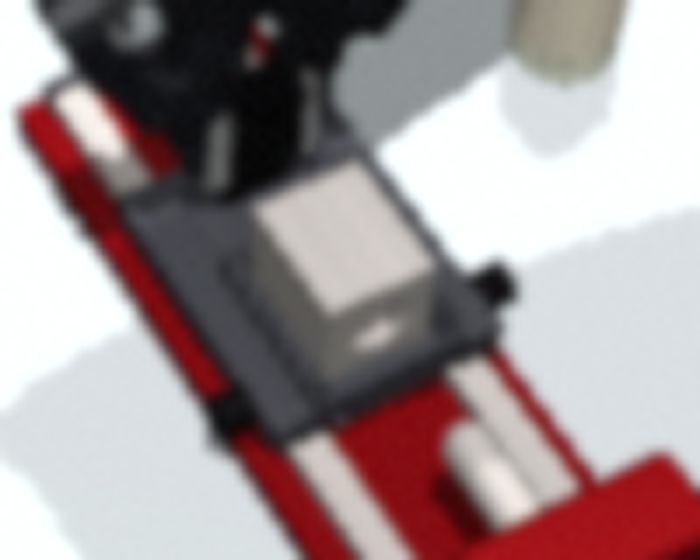

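The block sits square and flat in the nest. I push it to just short of the pin, then go on in small steps with a force check.

>>> drive_tool(
  rows=[
    [[0.03,0,0,0],[0.06,0,0,0],[0.09,0,0,0],[0.12,0,0,0],[0.12,0,0,0]],
  ],
)

```text
time: 19.07
tool_pos: [0.5696, 0.0186, 0.0469]
tcp_rot: [0.789, 0.614, 0.001, 0.001]
force: [1.6, 1.4, 5.6]
opening: 0.0236
grasp_force: 32.8
```

>>> drive_tool(
  rows=[
    [[0.008,0,0,0],[0.016,0,0,0],[0.024,0,0,0],[0.032,0,0,0],[0.04,0,0,0]],
  ],
)

```text
time: 19.48
tool_pos: [0.5721, 0.0286, 0.0469]
tcp_rot: [0.789, 0.614, 0.001, 0.002]
force: [-0.5, -1.9, 6.7]
opening: 0.0233
grasp_force: 32.9
```

>>> drive_tool(
  rows=[
    [[0.005,0,0,0],[0.01,0,0,0],[0.015,0,0,0],[0.02,0,0,0],[0.02,0,0,0]],
  ],
)

```text
time: 19.9
tool_pos: [0.5737, 0.0347, 0.0469]
tcp_rot: [0.789, 0.614, 0.001, 0.001]
force: [0.2, -0.9, 6.9]
opening: 0.0236
grasp_force: 32.8
```

>>> drive_tool(
  rows=[
    [[0.005,0,0,0],[0.01,0,0,0],[0.015,0,0,0],[0.02,0,0,0],[0.02,0,0,0]],
  ],
)

```text
time: 20.32
tool_pos: [0.5751, 0.0405, 0.0469]
tcp_rot: [0.789, 0.614, 0.001, 0.001]
force: [-0.6, -1.1, 6.3]
opening: 0.0235
grasp_force: 32.8
```

>>> drive_tool(
  rows=[
    [[0.008,0,0,0],[0.016,0,0,0],[0.024,0,0,0],[0.032,0,0,0],[0.032,0,0,0]],
  ],
)

```text
time: 20.73
tool_pos: [0.5776, 0.05, 0.0469]
tcp_rot: [0.789, 0.614, 0.001, 0.001]
force: [0.3, -0.1, 6.6]
opening: 0.0237
grasp_force: 32.8
```

>>> drive_tool(
  rows=[
    [[0.004,0,0,0],[0.008,0,0,0],[0.012,0,0,0],[0.014,0,0,0],[0.014,0,0,0]],
  ],
)

```text
time: 21.15
tool_pos: [0.5785, 0.0538, 0.0469]
tcp_rot: [0.789, 0.614, 0.001, 0.001]
force: [0.0, -2.3, 6.6]
opening: 0.0233
grasp_force: 32.8
```

Travel so far is about 73 mm, so the joint is near 0.108. I keep going in 1 mm steps until the stop is felt.

>>> drive_tool(
  rows=[
    [[0.003,0,0,0],[0.006,0,0,0],[0.006,0,0,0]],
  ],
)

```text
time: 21.4
tool_pos: [0.5787, 0.0548, 0.0469]
tcp_rot: [0.789, 0.614, 0.0, 0.002]
force: [-0.9, -4.3, 6.2]
opening: 0.0237
grasp_force: 32.9
```

>>> drive_tool(
  rows=[
    [[0.003,0,0,0],[0.006,0,0,0],[0.006,0,0,0]],
  ],
)

```text
time: 21.65
tool_pos: [0.5787, 0.0548, 0.0469]
tcp_rot: [0.789, 0.615, -0.002, 0.003]
force: [-3.4, -11.0, 8.5]
opening: 0.0235
grasp_force: 33.1
```

>>> drive_tool(
  rows=[
    [[0,0,0,0],[0,0,0,0],[0,0,0,0],[0,0,0,0],[0,0,0,0]],
  ],
  fingers=0.7,
)

```text
time: 22.07
tool_pos: [0.5775, 0.0584, 0.0446]
tcp_rot: [0.789, 0.614, -0.0, -0.0]
force: [0.4, 0.7, 0.0]
opening: 0.0596
grasp_force: 0.0
```

>>> drive_tool(
  rows=[
    [[0,0,-0.08,0],[0,0,-0.2,0],[0,0,-0.33,0],[0,0,-0.46,0],[0,0,-0.5,0]],
  ],
)

```text
time: 22.48
tool_pos: [0.5811, 0.0582, 0.2024]
tcp_rot: [0.789, 0.614, 0.004, 0.004]
force: [1.2, 0.0, 0.4]
opening: 0.0599
grasp_force: 0.0
```

>>> drive_tool(
  rows=[
    [[-0.4,0,-0.1,0],[-0.4,0,-0.1,0],[-0.4,0,-0.1,0],[-0.4,0,-0.1,0],[-0.4,0,-0.1,0]],
  ],
)

```text
time: 22.9
tool_pos: [0.5483, -0.0599, 0.2253]
tcp_rot: [0.79, 0.613, 0.0, 0.0]
force: [0.1, 0.3, -1.1]
opening: 0.0599
grasp_force: 0.0
```

>>> drive_tool(
  rows=[
    [[-0.4,0,0,0],[-0.4,0,0,0],[-0.4,0,0,0],[-0.4,0,0,0],[-0.4,0,0,0]],
  ],
)

```text
time: 23.32
tool_pos: [0.5187, -0.1747, 0.2239]
tcp_rot: [0.79, 0.613, -0.0, -0.001]
force: [0.2, -0.0, -0.1]
opening: 0.0599
grasp_force: 0.0
```

```bash
python3 - <<'E'
from h import *
# numeric check: bright block top face in the top view, in gauge axes (expected nest y = .07)
im=np.mean([eyes.read_camera('top').astype(np.float32) for _ in range(6)],0); g=np.load('g.npy')
for y in np.arange(-.01,.104,.006):
    u,v=w2p('top',W((0,y,.07))); print(round(y,3),cv2.getRectSubPix(im,(3,3),(float(u),float(v))).mean((0,1)).round(), end=' | ')
print(status.sense()['tool_pos'],status.sense()['force'])
E
```

```text
-0.01 [84. 23. 24.] | -0.004 [44. 20. 22.] | 0.002 [25. 26. 27.] | 0.008 [22. 21. 21.] | 0.014 [33. 30. 30.] | 0.02 [36. 35. 35.] | 0.026 [56. 55. 57.] | 0.032 [59. 58. 62.] | 0.038 [30. 29. 32.] | 0.044 [50. 48. 48.] | 0.05 [159. 153. 147.] | 0.056 [175. 168. 162.] | 0.062 [176. 169. 163.] | 0.068 [177. 169. 164.] | 0.074 [178. 171. 165.] | 0.08 [178. 171. 165.] | 0.086 [180. 172. 167.] | 0.092 [166. 159. 153.] | 0.098 [120. 115. 111.] | [ 0.51938451 -0.1730855   0.22482157] [ 0.18674128  0.21343493 -0.63182941]
```

```bash
python3 -c "
from bench import arm; print(arm.sign_off())"
```

```text
the job is handed in; nothing more can be done
None
```

The job is handed in: the fitting block lies in the nest with the carriage against its stop and the pin in its bore, the misfit is in the tray, and the arm is clear; the final camera check put the block's centre at gauge y ≈ 0.0705 m (0.070 expected), but sign-off returned no verdict.

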